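# Stack a varistor test column and latch the clamshell fixture

## Robot

A 6-joint arm with a two-finger parallel gripper is mounted at the origin on the work surface. World frame = base frame: x ahead of the robot, y to its left, z up, the work surface at z = 0. Lengths are in mm, angles in degrees, forces in N, time in s.
With the tool pointing down it reaches from about 350 to 850 mm from the base axis. Payload 8.1 kg.
Tool frame: the origin (TCP) lies between the finger pads; the fingertips stand r.nose_length ahead of it and the grasp point (between the pads) lies 3 mm ahead of it (r.nose_length is the distance from the TCP to the fingertips, in mm); x points along the fingers, y is the direction in which the jaws open and shut, and the axes are right-handed (so a half turn about x gives the same grasp; the last joint's range is limited). The gripper opens to 85 mm and grips with 20 to 120 N. Pads are 22 mm wide; open, the fingers measure 114 mm over their backs; the gripper's body (76 mm by 85 mm) begins 54 mm behind the grasp point. The pads swing forward as they close: fully open they stand 13 mm farther back than shut.
Start: joints at [-71.757, 7.471, 85.268, -0, 87.261, -4.893], TCP at [235.769, -551.741, 253.292] pointing down, gripper open.
Joint ranges: [-169.43, 169.43], [-51.17, 129.36], [1.28, 143.12], [-76.62, 256.62], [0, 156.53], [-152.29, 152.29]. Speed limits (degrees/s): [136.94, 136.94, 159.86, 180, 180, 180].

## Interface

Orientations are given as [roll, pitch, yaw] about the fixed x, y, z axes, in that order (R = Rz(yaw) Ry(pitch) Rx(roll)).
In Python, from bench import sense, optics, order, r gives the robot as it stands.
- The arm moves only by the tool carry_out, never from a script. Its argument "commands" is one flat list of numbers, 7 for each row, row after row: the shift along the tool's x, y, z in m, then the turn, a rotation vector about the tool's x, y, z in degrees, then the closure, from -1 (fully open) to 1 (shut), so that 0 is half open. A call has 1 to 12 rows; each row is the pose to reach, as a shift and turn from the pose measured when the call began, along the tool's axes at that moment; what a row does not reach only later rows make up. A row lasts 1/8 s, in which the tool goes at most 62.5 mm and 10.7 degrees, less where a joint would pass 70% of its speed; a pose out of reach is approached as far as the arm can. A call with a gripper value outside its range is refused whole. The fingers move at their own pace and stop on an object; "grip_force" is the grip in N (left out, the last holds). Time passes only in rows, so rows that repeat a pose let the fingers close. It gives the time, the measured TCP pose, the force and the opening at its end, in the units of the state.
- sense(): the state, without advancing time (a new reading comes with each control period).
- optics.snapshot(name): name is "scene" or "top" or "wrist"; returns (picture, depth): 420x560x3 uint8, red, green, blue; 420x560 float32, mm along the optical axis (not along the pixel's ray), 0 where there is no reading.
- optics.calibration(name): a dict with "mtx" (3x3 intrinsics, pixels), "extrinsics" (4x4, takes a point from camera to world coordinates). Camera axes: x right, y up, looking along -z (the intrinsics and any distortion apply to the point x, -y, -z); pixel columns grow to the right and rows downward; lengths in mm; the calibration is good to about 2 mm. A picture is of the moment at which its call begins: read the wrist's pose just before it. calibration takes no time and is no camera call; for the wrist camera it gives the pose at the moment of the call.
- order.hand_in(): hands the job in, once; it reports no verdict.
The state is a dict: "time": time; "joint_pos": joint angles; "qd": joint speeds; "joint_efforts": joint torques, N m; "tool_pos": TCP position; "tcp_rot": TCP orientation; "ft_force": force on the tool from outside, world axes, zero at the start; "wrist_torque": the same for the moment, N m; "finger_gap": finger opening in mm.
Only numpy, scipy, OpenCV 4.12 (cv2) and the standard library are available. Lean on these libraries where they do the work, as an engineer would, in place of code of your own. Each camera call takes 0.05 s, during which the arm holds its last target. There are 200 camera calls.

## Task

Build the test column on the copper lower electrode of the clamshell fixture: one dark varistor disc, the aluminium spacer on it, and the other varistor on top, each set down flat without dropping it and centred, so that all edges line up with the electrode. Then swing the clear cover down and press it until its catch snaps and holds it fully shut with the top contact on the column. Leave the insulator, the screwdriver and the bolt bin where they are.

Things in the scene. Friction and masses are not known exactly. Their poses are not given: they have to be found in the camera images.
- fixture: clamshell test fixture, bolted down; grey base plate 150 x 225 mm, top 16 mm above the bench. Origin: electrode's axis at bench level, z up, yaw within 20 deg of 0. Hinge on its -y side (the robot's right): two bearings at y = -90 mm, x = +-47..61, 109 mm tall. Catch post on its +y side: 36 mm wide, y = 72..88 mm, 95 mm tall, steel roller on its inner face
- electrode (a point): centre of the flat top of the lower electrode: copper disc, 50 mm diameter like the discs, 7 mm thick, on a white insulator of 68 mm diameter; its top is 36 mm above the bench. Axes as the fixture's
- cover_hinge (a point): middle of the cover's hinge line, 98 mm above the bench, 90 mm to the fixture's -y from the electrode's axis. The hinge line runs along the fixture's x
- cover_edge (a point): middle of the free edge of the clear plate, on its outer face (the top when shut): 155 mm from the hinge line along the cover, 10 mm outside the hinge plane. Shut, it is 108 mm above the bench and 65 mm to the fixture's +y of the electrode's axis. A red finger tab, 60 mm wide, 8 mm thick, same outer face, goes on 25 mm beyond it
- cover (a joint): cover angle, rad: 0 shut, starts at 1.7 to 2.0 (leaning back), stop 2.05. Clear plate 90 x 8 mm, outer face 10 mm outside the hinge plane. Stiff hinge (0.3 N m): stays where left; 2 to 5 N at the edge (fingertips on the outer face, from behind) swings it. In the last 0.09 rad a nose meets the spring roller: about 15 N down near the free edge snaps it past; press on to 0, where it holds
- top_contact: brass spring contact, 20 mm diameter, through the middle of the cover, 90 mm from the hinge line, over the electrode's axis when shut. Its tip stands 14 mm inside the hinge plane, its stud 14 mm (18 when pushed in) proud of the outer face. Shut on a complete column it is pushed in 4 mm and presses with about 3 N. Origin on the hinge plane
- varistor_a: zinc oxide varistor disc, 50 mm diameter, 20 mm thick, about 0.2 kg, charcoal black with a grey metallised face of 40 mm diameter on both sides. Origin: centre of its underside, z up. Lies flat on the yellow pad
- varistor_b: the other varistor disc, identical to varistor_a and interchangeable with it
- spacer: plain bright aluminium disc, 50 mm diameter, 12 mm thick, about 0.06 kg. Origin: centre of its underside. Lies flat on the yellow pad
- pad: yellow pad fixed to the bench at the robot's left, 310 mm (its x) by 110 mm, 8 mm thick; the three discs lie on it in a row along its x, at least 70 mm between centres, in any order. Origin: centre of its underside
- insulator: white ribbed post insulator standing on the bench, 62 mm diameter, 90 mm tall; not part of the job. Origin: centre of its underside
- screwdriver: screwdriver with orange handle lying on the bench, 210 mm long; not part of the job. Origin: middle of its length, at bench level
- bolt_bin: open blue bin with bolts, 80 x 130 x 55 mm; not part of the job. Origin: centre of its underside
Mind the look-alikes: they are no part of the job. Leave any blue or turquoise look-alike of the varistor_a alone. Leave any purple look-alike of the varistor_b alone.

How it is judged (in metres and radians):
On the way:
1. with the cover still up, the column stands complete on the lower electrode and is let go (((horizontal distance between each of varistor_a, varistor_b and electrode below 0.006 m and z of varistor_a in the frame of electrode between -0.003 and 0.0035 m and angle between each of varistor_a, varistor_b's own z axis and vertical below 0.06 rad and z of varistor_b in the frame of electrode between 0.029 and 0.0355 m) or (horizontal distance between each of varistor_b, varistor_a and electrode below 0.006 m and z of varistor_b in the frame of electrode between -0.003 and 0.0035 m and angle between each of varistor_b, varistor_a's own z axis and vertical below 0.06 rad and z of varistor_a in the frame of electrode between 0.029 and 0.0355 m)) and horizontal distance between spacer and electrode below 0.006 m and z of spacer in the frame of electrode between 0.017 and 0.0235 m and angle between spacer's own z axis and vertical below 0.06 rad and linear speed of each of varistor_a, varistor_b, spacer below 0.02 m/s and contact force between the fingers and varistor_a below 0.05 N and contact force between the fingers and varistor_b below 0.05 N and contact force between the fingers and spacer below 0.05 N and value of joint cover above 0.6 rad), for 0.2 s.
At the end, for the whole second after the job is handed in: One varistor rests flat on the lower electrode, the spacer on it and the other varistor on top, each within 6 mm of the electrode's axis, level and at rest; the cover is caught shut (within 0.02 rad) with the top contact pressing on the upper varistor by more than 1 N (((horizontal distance between each of varistor_a, varistor_b and electrode below 0.006 m and z of varistor_a in the frame of electrode between -0.003 and 0.0035 m and angle between each of varistor_a, varistor_b's own z axis and vertical below 0.06 rad and z of varistor_b in the frame of electrode between 0.029 and 0.0355 m and contact force between top_contact and varistor_b above 1 N) or (horizontal distance between each of varistor_b, varistor_a and electrode below 0.006 m and z of varistor_b in the frame of electrode between -0.003 and 0.0035 m and angle between each of varistor_b, varistor_a's own z axis and vertical below 0.06 rad and z of varistor_a in the frame of electrode between 0.029 and 0.0355 m and contact force between top_contact and varistor_a above 1 N)) and horizontal distance between spacer and electrode below 0.006 m and z of spacer in the frame of electrode between 0.017 and 0.0235 m and angle between spacer's own z axis and vertical below 0.06 rad and linear speed of each of varistor_a, varistor_b, spacer below 0.02 m/s and value of joint cover below 0.02 rad); the robot touches nothing.
It fails at once if a disc is dropped: it moves faster than 0.6 m/s while out of the fingers (a free fall of about 20 mm) ((contact force between the fingers and varistor_a below 0.05 N and linear speed of varistor_a above 0.6 m/s) or (contact force between the fingers and varistor_b below 0.05 N and linear speed of varistor_b above 0.6 m/s) or (contact force between the fingers and spacer below 0.05 N and linear speed of spacer above 0.6 m/s)).
It fails at once if the insulator, the screwdriver or the bolt bin is moved by more than 30 mm or the insulator is tipped (distance of any of insulator, screwdriver, bolt_bin from where it was at the start of the episode above 0.03 m or angle between insulator's own z axis and vertical above 0.4 rad).
It also fails if it takes over 72 s, if anything falls off the work surface, if the arm or the gripper's body presses on something with over 40 N, if the wrist force passes 120 N, or if a joint passes its speed limit or range.

## Working session

There is one attempt and no reset: what is moved stays moved. The work goes in short steps, Python scripts to look and compute and a tool call to move; the robot and the scene stay as the last step left them, time stands still between calls to the robot, and variables do not carry over. Pictures are saved under pics/ and viewed, about 8 in all and at most 12, crops included, and the job is handed in when it is done.

Besides the shell and the picture viewer there is one more tool, called after "Emit:" as name(argument=value, ...), one argument or row to a line, values as JSON. carry_out: Moves the arm, as the interface text tells. Its arguments: {"type":"object","properties":{"commands":{"type":"array","items":{"type":"number"}},"grip_force":{"type":"number"}},"required":["commands"]}

```bash
ls; mkdir -p pics; cat > h.py <<'E'
import numpy as np, cv2
from bench import sense, optics, order, r
from scipy.spatial.transform import Rotation as R
def snap(n, f=None):
    c=optics.calibration(n); p,d=optics.snapshot(n)
    if f: cv2.imwrite('pics/'+f, cv2.cvtColor(p,cv2.COLOR_RGB2BGR))
    return p,d,c
def cloud(d,c):
    v,u=np.indices(d.shape); K=c['mtx']
    x=(u-K[0,2])/K[0,0]*d; y=(v-K[1,2])/K[1,1]*d
    P=np.stack([x,-y,-d],-1); E=np.array(c['extrinsics'])
    return P@E[:3,:3].T+E[:3,3]
E
python3 - <<'E'
from h import *
print(sense(), r.nose_length)
for n in('scene','top'):
    p,d,c=snap(n,n+'1.png'); print(n,c); np.savez(n+'1.npz',p=p,d=d,**c)
a=[cv2.imread(f'pics/{n}1.png') for n in('scene','top')]
E
```

```text
pics
{'time': 0.0, 'joint_pos': array([-7.17592837e+01,  7.51952722e+00,  8.53299220e+01,  2.32964154e-03,
        8.72634757e+01, -4.89123551e+00]), 'qd': array([-0.05514174,  0.02095751, -0.02205289,  0.10431489, -0.13453241,
        0.01592918]), 'joint_efforts': array([ 1.91221457e-04, -5.69405258e+01, -5.00553954e+01, -9.58746853e-06,
        1.50064391e-02,  6.43806220e-05]), 'tool_pos': array([ 235.5949306 , -551.23597546,  252.19219   ]), 'tcp_rot': array([-96.07161992,  89.88705111, 107.06021834]), 'ft_force': array([-0.57979991, -0.64607884, -0.14992487]), 'wrist_torque': array([-0.02402859,  0.02292431, -0.03612825]), 'finger_gap': 85.32712410928066} 22.0
scene {'mtx': array([[382.4023315 ,   0.        , 276.75518012],
       [  0.        , 382.4023315 , 212.50933641],
       [  0.        ,   0.        ,   1.        ]]), 'extrinsics': array([[ 2.84561974e-01, -5.62015829e-01,  7.76635494e-01,
         1.20867905e+03],
       [ 9.58606161e-01,  1.75212314e-01, -2.24443473e-01,
        -1.34869853e+02],
       [-9.93531718e-03,  8.08355648e-01,  5.88610598e-01,
         5.67860724e+02],
       [ 0.00000000e+00,  0.00000000e+00,  0.00000000e+00,
         1.00000000e+00]])}
top {'mtx': array([[396.61663673,   0.        , 286.25890818],
       [  0.        , 396.61663673, 210.82606725],
       [  0.        ,   0.        ,   1.        ]]), 'extrinsics': array([[-1.72405574e-02,  9.94458908e-01, -1.03702664e-01,
         4.90170584e+02],
       [-9.99841493e-01, -1.76084286e-02, -2.63285484e-03,
         4.57646138e+01],
       [-4.44430690e-03,  1.03640834e-01,  9.94604859e-01,
         8.58844045e+02],
       [ 0.00000000e+00,  0.00000000e+00,  0.00000000e+00,
         1.00000000e+00]])}
```

View pics/top1.png

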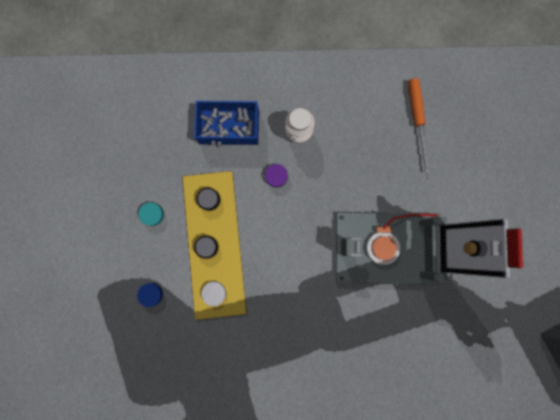

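View pics/scene1.png

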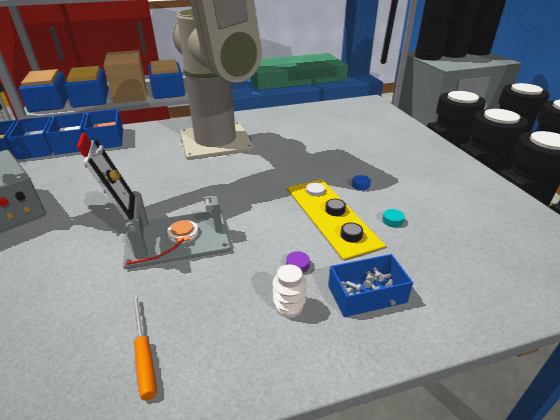

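The top view shows the varistors at about (208,199) and (206,247), the spacer at (213,293) and the electrode at (383,248). The cover is open to the right. The scene view agrees. The purple, teal and blue discs are decoys.

```bash
cat > m.py <<'E'
from h import *
z=np.load('top1.npz'); p,d=z['p'],z['d']; c=dict(mtx=z['mtx'],extrinsics=z['extrinsics'])
P=cloud(d,c); 
hsv=cv2.cvtColor(p,cv2.COLOR_RGB2HSV)
def rep(n,m):
    Q=P[m]; print(n,m.sum(),np.median(Q,0).round(1),((Q.min(0)+Q.max(0))/2).round(1),np.ptp(Q,axis=0).round(1))
v,u=np.indices(d.shape)
for n,(a,b) in dict(A=(208,199),B=(206,247),S=(213,293)).items():
    near=np.hypot(u-a,v-b)<22
    zz=P[...,2]; yel=(hsv[...,0]>18)&(hsv[...,0]<35)&(hsv[...,1]>120)
    top=P[b,a,2]; print('ztop',top)
    rep(n,near&(abs(zz-top)<4))
    m=(near&~yel).astype(np.uint8)
    rep(n+'col',near&(abs(zz-top)<4)&~yel)
near=np.hypot(u-383,v-248)<25
cu=near&((hsv[...,0]<14))&(hsv[...,1]>110)
rep('cu',cu); rep('elz',near&(abs(P[...,2]-36)<4)); 
rep('ins68',near&(P[...,2]>23)&(P[...,2]<45))
yel=(hsv[...,0]>18)&(hsv[...,0]<35)&(hsv[...,1]>120)&(u<260)
print('pad',cv2.minAreaRect(P[yel][:,:2].astype(np.float32)))
# base plate
reg=(u>325)&(u<445)&(v>200)&(v<300)&(abs(P[...,2]-16)<4)
print('base',cv2.minAreaRect(P[reg][:,:2].astype(np.float32)), np.median(P[reg][:,2]))
bench=P[(u>280)&(u<330)&(v>200)&(v<260)]; print('bench z',np.median(bench[:,2]))
# tall points
for (u0,u1,v0,v1,zl,zh) in [(325,372,200,300,80,110),(420,450,200,300,80,115),(500,530,220,280,150,300),(435,512,210,285,90,300),(345,385,220,275,80,110)]:
    m=(u>=u0)&(u<u1)&(v>=v0)&(v<v1)&(P[...,2]>zl)&(P[...,2]<zh)
    if m.sum()>3: rep((u0,v0),m)
red=(u>500)&(u<530)&(v>225)&(v<270)&((hsv[...,0]<8)|(hsv[...,0]>172))&(hsv[...,1]>150)
rep('tab',red); print(cv2.minAreaRect(P[red][:,:2].astype(np.float32)))
E
python3 m.py
```

```text
ztop 24.246899337771083
A 357 [607.1 213.4  26.4] [607.3 214.4  24.5] [47.4 49.   7.6]
Acol 319 [606.6 213.8  26.5] [606.2 214.4  25.2] [45.2 45.   6. ]
ztop 24.74762748771434
B 413 [504.3 217.5  26.5] [505.1 218.4  24.9] [48.2 48.3  7.7]
Bcol 371 [504.1 218.8  26.7] [505.  218.4  25.6] [44.  48.3  6.2]
ztop 16.881497547747244
S 446 [407.8 203.6  18.3] [407.9 203.1  17. ] [49.3 48.8  7.7]
Scol 446 [407.8 203.6  18.3] [407.9 203.1  17. ] [49.3 48.8  7.7]
cu 490 [ 499.3 -153.1   34.4] [508.8 -65.1 436.3] [ 72.3 221.6 845. ]
elz 473 [ 497.6 -153.7   34.6] [ 508.8 -153.7   35.4] [72.3 48.2  6.6]
ins68 909 [ 499.3 -153.    32.6] [ 504.6 -153.6   31. ] [80.9 66.  15.3]
pad ((515.85546875, 154.35800170898438), (309.0024719238281, 211.3900146484375), 5.398852348327637)
base ((496.25885009765625, -167.39328002929688), (223.5064239501953, 149.58360290527344), 87.69857025146484) 14.736327571999823
bench z -1.304471008063615
(325, 200) 268 [499.6 -77.3  92.6] [499.8 -79.8  88.9] [35.  29.6 17.7]
(420, 200) 766 [ 492.9 -241.4  104.7] [ 492.8 -243.1   97.6] [126.8  30.   34.7]
(500, 220) 1056 [ 490.4 -290.9  251.4] [ 491.1 -290.9  251.3] [86.  23.  39.4]
(435, 210) 4217 [ 492.1 -267.5  186.7] [ 492.8 -263.1  175.3] [126.8  66.8 164.5]
(345, 220) 268 [499.6 -77.3  92.6] [499.8 -79.8  88.9] [35.  29.6 17.7]
tab 484 [ 490.5 -293.2  261.4] [ 491.1 -127.1  553.7] [ 54.9 345.8 610.4]
((477.37530517578125, -129.18157958984375), (54.35980224609375, 346.5899658203125), 4.730687141418457)
```

```bash
cat >> h.py <<'E'
FY=-2.3
def want(yaw):  # tool x down, tool y (jaws) along fixture x rotated by yaw
    a=np.radians(yaw); y=np.array([np.cos(a),np.sin(a),0]); x=np.array([0,0,-1.])
    return np.stack([x,y,np.cross(x,y)],1)
def go(pos,Rw=None,verbose=True):
    s=sense(); Rc=R.from_euler('xyz',s['tcp_rot'],degrees=True).as_matrix()
    if Rw is None: Rw=Rc
    sh=Rc.T@(np.array(pos)-s['tool_pos'])/1000; rv=np.degrees(R.from_matrix(Rc.T@Rw).as_rotvec())
    print('t',round(s['time'],2),'row',sh.round(4),rv.round(2),'gap',round(s['finger_gap'],1),'F',s['ft_force'].round(1))
E
python3 - <<'E'
from h import *
s=sense();print(R.from_euler('xyz',s['tcp_rot'],degrees=True).as_matrix().round(3))
for y in(FY,FY+180): go([555,215,200],want(y))
c=optics.calibration('wrist')['extrinsics'];print(c.round(2))
E
```

```text
[[-0.001  0.393 -0.92 ]
 [ 0.002 -0.92  -0.393]
 [-1.    -0.002 -0.   ]]
t 0.1 row [ 0.0534 -0.5791 -0.5948] [-6.456e+01 -6.000e-02  8.000e-02] gap 85.6 F [ 0.6  0.5 -1.1]
t 0.1 row [ 0.0534 -0.5791 -0.5948] [1.1544e+02 9.0000e-02 7.0000e-02] gap 85.6 F [ 0.6  0.5 -1.1]
[[ 3.9000e-01  8.7000e-01  2.8000e-01  3.0897e+02]
 [-9.2000e-01  3.7000e-01  1.2000e-01 -5.2078e+02]
 [-0.0000e+00 -3.1000e-01  9.5000e-01  3.7245e+02]
 [ 0.0000e+00  0.0000e+00  0.0000e+00  1.0000e+00]]
```

Emit:
carry_out(
  commands=[0, -0.5791, -0.5948, -64.56, 0, 0, -1, 0, -0.5791, -0.5948, -64.56, 0, 0, -1, 0, -0.5791, -0.5948, -64.56, 0, 0, -1, 0, -0.5791, -0.5948, -64.56, 0, 0, -1, 0, -0.5791, -0.5948, -64.56, 0, 0, -1, 0, -0.5791, -0.5948, -64.56, 0, 0, -1, 0, -0.5791, -0.5948, -64.56, 0, 0, -1, 0, -0.5791, -0.5948, -64.56, 0, 0, -1, 0, -0.5791, -0.5948, -64.56, 0, 0, -1, 0, -0.5791, -0.5948, -64.56, 0, 0, -1, 0, -0.5791, -0.5948, -64.56, 0, 0, -1, 0, -0.5791, -0.5948, -64.56, 0, 0, -1],
  grip_force=40,
)

```text
time: 1.6
tool_pos: [524.4, 142.7, 253.1]
tcp_rot: [-151.5, 89.9, 116.2]
ft_force: [1.1, -1.0, -0.2]
finger_gap: 85.5
```

```bash
python3 - <<'E'
from h import *
print(sense()['tool_pos'],sense()['joint_pos'].round(1))
go([505,188,150],want(FY))
E
```

```text
[524.37510013 142.74583987 253.08038914] [ 9.8 -1.3 94.3  0.1 86.9 12.1]
t 1.6 row [ 0.1032 -0.0211 -0.0443] [ 0.01 -0.08  0.04] gap 85.5 F [ 1.1 -1.  -0.2]
```

Emit:
carry_out(
  commands=[0.05, -0.02, -0.075, 0, 0, 0, -1, 0.05, -0.02, -0.075, 0, 0, 0, -1, 0.05, -0.02, -0.075, 0, 0, 0, -1, 0.05, -0.02, -0.075, 0, 0, 0, -1],
)

```text
time: 2.1
tool_pos: [507.6, 218.0, 203.6]
tcp_rot: [-157.4, 89.9, 110.3]
ft_force: [0.8, -1.2, 0.5]
finger_gap: 85.3
```

```bash
python3 - <<'E'
from h import *
s=sense();p,d,c=snap('wrist','w1.png');np.savez('w1.npz',p=p,d=d,**c); print(s['tool_pos'])
E
```

```text
[507.62603052 217.98867977 203.56535165]
```

View pics/w1.png

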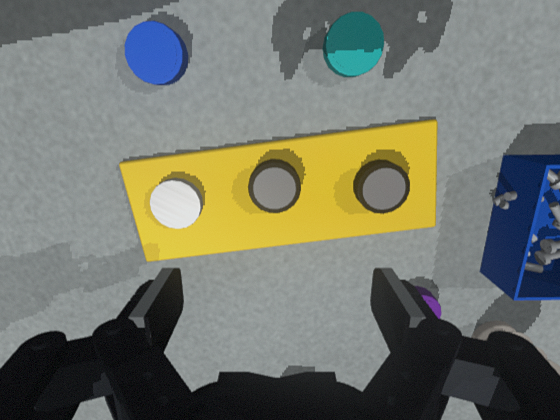

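The wrist view shows the spacer at (176,204), varistor B at (274,187) and varistor A at (382,187). All three are clear of each other.

```bash
cat >> h.py <<'E'
def discs(p,d,c,seeds,win=40):
    P=cloud(d,c); v,u=np.indices(d.shape); out=[]
    for a,b in seeds:
        zt=np.median(P[b-6:b+7,a-6:a+7,2])
        m=(np.hypot(u-a,v-b)<win)&(abs(P[...,2]-zt)<2.5)&(d>0)
        # largest component
        n,l,st,_=cv2.connectedComponentsWithStats(m.astype(np.uint8)); m=l==l[b,a]
        (cx,cy),(w,h),_=cv2.fitEllipse(P[m][:,:2][cv2.convexHull(P[m][:,:2].astype(np.float32),returnPoints=False)[:,0]].astype(np.float32))
        out.append((cx,cy)); print((a,b),'centre',round(cx,1),round(cy,1),'ell',round(w,1),round(h,1),'z',round(zt,1),'mean',P[m].mean(0).round(1),m.sum())
    return out
E
python3 - <<'E'
from h import *
z=np.load('w1.npz');c=dict(mtx=z['mtx'],extrinsics=z['extrinsics'])
discs(z['p'],z['d'],c,[(176,204),(274,187),(382,187)])
go([505,218,34],want(FY))
E
```

```text
(176, 204) centre 408.2 204.9 ell 49.0 49.9 z 19.5 mean [408.5 205.6  19.4] 1946
(274, 187) centre 505.7 219.8 ell 49.1 49.5 z 27.8 mean [505.8 220.5  27.6] 2117
(382, 187) centre 607.7 215.3 ell 49.2 49.5 z 27.6 mean [607.4 216.1  27.5] 2130
t 2.15 row [ 1.701e-01 -3.200e-03  1.000e-04] [-0.03 -0.08 -0.03] gap 85.5 F [-0.  -1.   0.6]
```

Emit:
carry_out(
  commands=[0.12, -0.0026, -0.0017, 0, 0, 0, -1, 0.12, -0.0026, -0.0017, 0, 0, 0, -1, 0.171, -0.0026, -0.0017, 0, 0, 0, -1, 0.171, -0.0026, -0.0017, 0, 0, 0, -1, 0.171, -0.0026, -0.0017, 0, 0, 0, -1, 0.171, -0.0026, -0.0017, 0, 0, 0, 1, 0.171, -0.0026, -0.0017, 0, 0, 0, 1, 0.171, -0.0026, -0.0017, 0, 0, 0, 1, 0.171, -0.0026, -0.0017, 0, 0, 0, 1, 0.171, -0.0026, -0.0017, 0, 0, 0, 1],
  grip_force=40,
)

```text
time: 3.4
tool_pos: [507.1, 220.3, 35.6]
tcp_rot: [123.0, 89.8, 30.7]
ft_force: [-4.0, -0.6, 10.4]
finger_gap: 48.2
```

```bash
python3 - <<'E'
from h import *
print(sense()['tool_pos'])
go([497.5,-100,150],want(FY))
E
```

```text
[507.10145198 220.26957062  35.60700855]
t 3.4 row [-0.1151  0.0038  0.3201] [-0.02 -0.13 -0.21] gap 48.2 F [-4.  -0.6 10.4]
```

Emit:
carry_out(
  commands=[-0.06, 0, 0, 0, 0, 0, 1, -0.12, 0, 0, 0, 0, 0, 1, -0.165, 0.0013, 0.06, 0, 0, 0, 1, -0.165, 0.0022, 0.12, 0, 0, 0, 1, -0.165, 0.0031, 0.18, 0, 0, 0, 1, -0.165, 0.004, 0.24, 0, 0, 0, 1, -0.165, 0.0047, 0.3, 0, 0, 0, 1, -0.165, 0.0055, 0.35, 0, 0, 0, 1, -0.165, 0.0055, 0.373, 0, 0, 0, 1, -0.165, 0.0055, 0.373, 0, 0, 0, 1, -0.165, 0.0055, 0.373, 0, 0, 0, 1, -0.165, 0.0055, 0.373, 0, 0, 0, 1],
)

```text
time: 4.9
tool_pos: [497.0, -151.9, 199.8]
tcp_rot: [124.8, 89.7, 32.6]
ft_force: [0.1, -0.3, -2.2]
finger_gap: 47.9
```

```bash
python3 - <<'E'
from h import *
s=sense();p,d,c=snap('wrist','w2.png');np.savez('w2.npz',p=p,d=d,**c); print(s['tool_pos'],s['ft_force'],s['finger_gap'])
E
```

```text
[ 496.97019774 -151.89964216  199.84278356] [ 0.11232772 -0.26020083 -2.22149253] 47.9205390410112
```

View pics/w2.png

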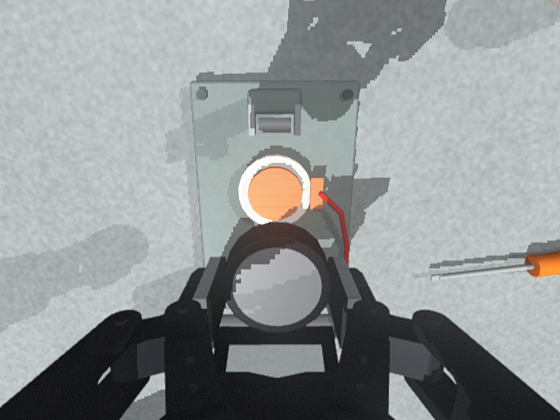

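The electrode at (275,193) is almost fully visible, and the held varistor's top is at (280,288), level between the pads.

```bash
cat > m2.py <<'E'
from h import *
import sys
z=np.load(sys.argv[1]);p,d=z['p'],z['d'];c=dict(mtx=z['mtx'],extrinsics=z['extrinsics'])
P=cloud(d,c);K=c['mtx'];E=c['extrinsics'];hsv=cv2.cvtColor(p,cv2.COLOR_RGB2HSV);v,u=np.indices(d.shape)
a,b=map(int,sys.argv[2:4])
def circ(m):
    Q=P[m][:,:2]
    cs,_=cv2.findContours(m.astype(np.uint8),cv2.RETR_EXTERNAL,cv2.CHAIN_APPROX_NONE);k=max(cs,key=len)[:,0]
    B=P[k[:,1],k[:,0]]; zt=np.median(P[m][:,2]);B=B[abs(B[:,2]-zt)<4][:,:2]
    from scipy.optimize import least_squares
    f=least_squares(lambda q:np.hypot(*(B-q[:2]).T)-q[2],[*B.mean(0),25],loss='soft_l1',f_scale=.5)
    return f.x.round(2),round(float(zt),1),len(B)
def comp(m,s):
    n,l=cv2.connectedComponents(m.astype(np.uint8));return l==l[s[1],s[0]]
if len(sys.argv)>4:
    col=(hsv[...,0]<16)&(hsv[...,1]>100)&(abs(P[...,2]-36)<3)
else:
    col=(abs(P[...,2]-np.median(P[b-5:b+6,a-5:a+6,2]))<2.5)
m=comp(col,(a,b)); m&=np.hypot(u-a,v-b)<60
print('target',circ(m))
x=(280,285); h=comp(abs(P[...,2]-np.median(P[x[1]-5:x[1]+6,x[0]-5:x[0]+6,2]))<3,x)&(np.hypot(u-280,v-288)<60)
print('held',circ(h),P[h].std(0).round(1)); Q=P[h];A=np.c_[Q[:,:2],np.ones(len(Q))];print('tilt',np.linalg.lstsq(A,Q[:,2],rcond=None)[0][:2].round(3))
E
python3 m2.py w2.npz 275 193 cu
```

```text
target (array([ 496.5 , -152.52,   24.11]), 35.4, 150)
held (array([ 497.68, -152.21,   24.54]), 191.8, 357) [12.5 12.4  0.7]
tilt [ 0.001 -0.007]
```

```bash
cat > m3.py <<'E'
from h import *
from scipy.optimize import least_squares
for f,(a,b),rm in(('w2.npz',(275,193),50),('top1.npz',(383,248),25)):
    z=np.load(f);p,d=z['p'],z['d'];c=dict(mtx=z['mtx'],extrinsics=z['extrinsics']);P=cloud(d,c);hsv=cv2.cvtColor(p,cv2.COLOR_RGB2HSV);v,u=np.indices(d.shape)
    K,E=c['mtx'],c['extrinsics']
    def plane(px,zz):
        ray=np.c_[(px[:,0]-K[0,2])/K[0,0],-(px[:,1]-K[1,2])/K[1,1],-np.ones(len(px))]@E[:3,:3].T
        return E[:3,3]+ray*((zz-E[2,3])/ray[:,2])[:,None]
    near=np.hypot(u-a,v-b)<rm
    cu=near&(hsv[...,0]<16)&(hsv[...,1]>100)
    wh=near&(hsv[...,1]<60)&(hsv[...,2]>170)
    for n,m,zz,r0 in(('cu',cu,36,25),('white',wh|cu,29,34)):
        m=cv2.morphologyEx(m.astype(np.uint8),cv2.MORPH_OPEN,np.ones((3,3)))
        k=max(cv2.findContours(m,0,cv2.CHAIN_APPROX_NONE)[0],key=cv2.contourArea)[:,0].astype(float)
        B=plane(k,zz)[:,:2]
        q=least_squares(lambda q:np.hypot(*(B-q[:2]).T)-r0+.3,B.mean(0),loss='cauchy',f_scale=.7)
        print(f,n,q.x.round(2),len(B),np.median(abs(q.fun)).round(2))
    base=(abs(P[...,2]-15.5)<3)&(np.hypot(u-a,v-b)<4.5*rm)
E
python3 m3.py
```

```text
w2.npz cu [ 496.57 -152.43] 151 0.6
w2.npz white [ 496.21 -152.61] 270 0.52
top1.npz cu [ 497.04 -153.84] 64 1.36
top1.npz white [ 505.91 -160.24] 64 7.82
```

Emit:
carry_out(
  commands=[0.05, -0.0006, 0.0003, 0, 0, 0, 1, 0.1, -0.0006, 0.0003, 0, 0, 0, 1, 0.125, -0.0006, 0.0003, 0, 0, 0, 1, 0.133, -0.0006, 0.0003, 0, 0, 0, 1, 0.133, -0.0006, 0.0003, 0, 0, 0, 1],
)

```text
time: 5.58
tool_pos: [497.2, -151.6, 67.2]
tcp_rot: [123.5, 89.7, 31.3]
ft_force: [0.1, 0.2, -1.9]
finger_gap: 48.2
```

```bash
python3 - <<'E'
from h import *
s=sense();print(s['tool_pos'].round(2),s['ft_force'].round(2))
go([496.4,-152.2,63.0],want(FY))
E
```

```text
[ 497.16 -151.59   67.19] [ 0.07  0.19 -1.94]
t 5.58 row [ 0.0042 -0.0007  0.0007] [ 0.11 -0.14 -0.21] gap 48.2 F [ 0.1  0.2 -1.9]
```

Emit:
carry_out(
  commands=[0.002, -0.0008, 0.0007, 0, 0, 0, 1, 0.004, -0.0008, 0.0007, 0, 0, 0, 1, 0.0045, -0.0008, 0.0007, 0, 0, 0, 1, 0.0045, -0.0008, 0.0007, 0, 0, 0, 1],
)

```text
time: 6.08
tool_pos: [497.0, -152.5, 63.7]
tcp_rot: [111.1, 89.7, 18.9]
ft_force: [-1.5, 0.5, 6.2]
finger_gap: 48.7
```

Emit:
carry_out(
  commands=[0, 0, 0, 0, 0, 0, -0.3, 0, 0, 0, 0, 0, 0, -0.6, 0, 0, 0, 0, 0, 0, -1, 0, 0, 0, 0, 0, 0, -1, -0.06, 0, 0, 0, 0, 0, -1, -0.1, 0, 0, 0, 0, 0, -1, -0.13, 0, 0, 0, 0, 0, -1, -0.13, 0, 0, 0, 0, 0, -1],
)

```text
time: 7.08
tool_pos: [498.1, -153.5, 197.0]
tcp_rot: [89.3, 89.4, -2.9]
ft_force: [0.5, -0.5, 0.2]
finger_gap: 85.5
```

```bash
python3 - <<'E'
from h import *
s=sense();p,d,c=snap('wrist','w3.png');np.savez('w3.npz',p=p,d=d,**c); print(s['tool_pos'],s['ft_force'],s['finger_gap'])
go([408.2,204.9,200],want(FY))
E
python3 m2.py w3.npz 275 182
```

```text
[ 498.10954775 -153.50618592  197.01612597] [ 0.46860931 -0.50441286  0.18636337] 85.54396351740904
t 7.12 row [-0.0056 -0.1025 -0.3543] [ 0.1  -0.06 -0.44] gap 85.3 F [ 0.2  0.4 -0.3]
target (array([ 497.47, -152.82,   24.26]), 55.6, 165)
held (array([497.29,   6.82, 248.37]), 45.4, 269) [32.2  3.3  1.7]
tilt [ 0.002 -0.005]
```

View pics/w3.png

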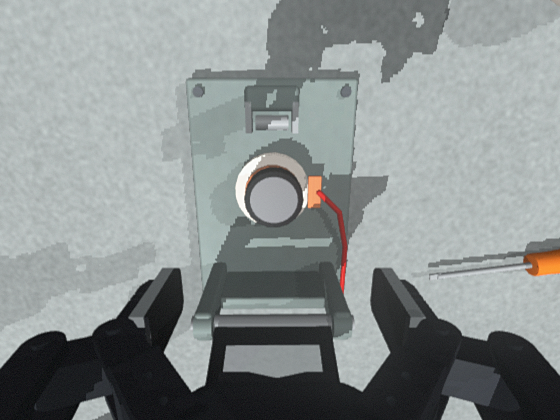

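Emit:
carry_out(
  commands=[0, -0.1025, -0.3543, 0, 0, -0.4, -1, 0, -0.1025, -0.3543, 0, 0, -0.4, -1, 0, -0.1025, -0.3543, 0, 0, -0.4, -1, 0, -0.1025, -0.3543, 0, 0, -0.4, -1, 0, -0.1025, -0.3543, 0, 0, -0.4, -1, 0, -0.1025, -0.3543, 0, 0, -0.4, -1, 0, -0.1025, -0.3543, 0, 0, -0.4, -1, 0.05, -0.1025, -0.3543, 0, 0, -0.4, -1, 0.1, -0.1025, -0.3543, 0, 0, -0.4, -1, 0.1, -0.1025, -0.3543, 0, 0, -0.4, -1],
)

```text
time: 8.38
tool_pos: [404.8, 202.6, 89.3]
tcp_rot: [-70.0, 89.4, -162.2]
ft_force: [-0.1, -0.2, -0.4]
finger_gap: 85.3
```

```bash
python3 - <<'E'
from h import *
print(sense()['tool_pos'])
go([408.2,204.9,31.5],want(FY))
E
```

```text
[404.81116367 202.58758819  89.29586841]
t 8.38 row [ 0.0578  0.0038 -0.0026] [0.06 0.2  0.55] gap 85.3 F [-0.1 -0.2 -0.4]
```

Emit:
carry_out(
  commands=[0.035, 0.0036, -0.0024, 0, 0.1, 0.4, -1, 0.057, 0.0036, -0.0024, 0, 0.1, 0.4, -1, 0.0578, 0.0036, -0.0024, 0, 0.1, 0.4, -1, 0.0578, 0.0036, -0.0024, 0, 0.1, 0.4, -1],
)

```text
time: 8.88
tool_pos: [409.4, 204.8, 33.4]
tcp_rot: [-26.8, 89.9, -119.1]
ft_force: [-0.1, 0.3, 0.3]
finger_gap: 85.3
```

```bash
python3 - <<'E'
from h import *
print(sense()['tool_pos'])
go([408.2,204.9,31.5],want(FY))
E
```

```text
[409.35539298 204.81096226  33.36400483]
t 8.88 row [ 0.0019 -0.0012 -0.    ] [0.03 0.06 0.03] gap 85.3 F [-0.1  0.3  0.3]
```

Emit:
carry_out(
  commands=[0.0015, -0.001, 0, 0, 0, 0, 0.0, 0.0015, -0.001, 0, 0, 0, 0, 1, 0.0015, -0.001, 0, 0, 0, 0, 1, 0.0015, -0.001, 0, 0, 0, 0, 1, 0.0015, -0.001, 0, 0, 0, 0, 1],
  grip_force=30,
)

```text
time: 9.5
tool_pos: [409.2, 205.2, 33.3]
tcp_rot: [64.7, 89.9, -27.6]
ft_force: [-3.1, -2.0, 9.4]
finger_gap: 48.4
```

```bash
python3 - <<'E'
from h import *
print(sense()['tool_pos'])
go([497,-152.5,200],want(FY))
E
```

```text
[409.16475359 205.1543356   33.25383343]
t 9.5 row [-0.1665  0.102   0.354 ] [ 0.04  0.03 -0.06] gap 48.4 F [-3.1 -2.   9.4]
```

Emit:
carry_out(
  commands=[-0.06, 0, 0, 0, 0, 0, 1, -0.12, 0, 0, 0, 0, 0, 1, -0.165, 0.017, 0.059, 0, 0, 0, 1, -0.165, 0.034, 0.118, 0, 0, 0, 1, -0.165, 0.051, 0.177, 0, 0, 0, 1, -0.165, 0.068, 0.236, 0, 0, 0, 1, -0.165, 0.085, 0.295, 0, 0, 0, 1, -0.165, 0.102, 0.354, 0, 0, 0, 1, -0.165, 0.102, 0.354, 0, 0, 0, 1, -0.165, 0.102, 0.354, 0, 0, 0, 1, -0.165, 0.102, 0.354, 0, 0, 0, 1],
)

```text
time: 10.88
tool_pos: [496.8, -151.2, 198.5]
tcp_rot: [90.4, 90.0, -1.8]
ft_force: [-0.1, 0.2, 0.1]
finger_gap: 48.1
```

```bash
python3 - <<'E'
from h import *
s=sense();p,d,c=snap('wrist','w4.png');np.savez('w4.npz',p=p,d=d,**c); print(s['tool_pos'],s['ft_force'],s['finger_gap'])
go([497,-152.5,93.5],want(FY))
E
python3 m2.py w4.npz 275 182
```

```text
[ 496.80688538 -151.22471603  198.48304948] [-0.12500142  0.21338377  0.1042877 ] 48.14114333231622
t 10.93 row [0.1051 0.     0.0014] [ 0.14  0.01 -0.05] gap 48.2 F [-0.1  1.  -1.4]
target (array([ 497.5 , -152.26,   23.92]), 55.6, 161)
held (array([ 497.51, -151.5 ,   24.55]), 184.6, 344) [12.5 12.4  0.6]
tilt [-0.001 -0.002]
```

Emit:
carry_out(
  commands=[0.05, -0.0003, 0.001, 0, 0, 0, 1, 0.095, -0.0003, 0.001, 0, 0, 0, 1, 0.11, -0.0003, 0.001, 0, 0, 0, 1, 0.114, -0.0003, 0.001, 0, 0, 0, 1, 0.114, -0.0003, 0.001, 0, 0, 0, 1],
)

```text
time: 11.55
tool_pos: [497.9, -152.3, 86.3]
tcp_rot: [73.5, 89.8, -18.6]
ft_force: [-1.2, -0.8, -0.3]
finger_gap: 48.0
```

```bash
python3 - <<'E'
from h import *
s=sense();print(s['tool_pos'].round(2),s['ft_force'].round(2))
go([496.6,-152.3,80.5],want(FY))
E
```

```text
[ 497.85 -152.28   86.28] [-1.19 -0.79 -0.31]
t 11.55 row [ 0.0058 -0.0013  0.0001] [ 0.17  0.05 -0.19] gap 48.0 F [-1.2 -0.8 -0.3]
```

Emit:
carry_out(
  commands=[0.002, -0.0008, 0, 0, 0, 0, 1, 0.004, -0.0008, 0, 0, 0, 0, 1, 0.0055, -0.0008, 0, 0, 0, 0, 1, 0.0055, -0.0008, 0, 0, 0, 0, 1],
)

```text
time: 12.05
tool_pos: [497.4, -152.5, 81.4]
tcp_rot: [71.7, 89.8, -20.4]
ft_force: [-1.1, 0.8, 4.2]
finger_gap: 48.2
```

In contact at about 4.5 N, so I release and retreat.

Emit:
carry_out(
  commands=[0, 0, 0, 0, 0, 0, -0.3, 0, 0, 0, 0, 0, 0, -0.6, 0, 0, 0, 0, 0, 0, -1, 0, 0, 0, 0, 0, 0, -1, -0.06, 0, 0, 0, 0, 0, -1, -0.1, 0, 0, 0, 0, 0, -1, -0.115, 0, 0, 0, 0, 0, -1, -0.115, 0, 0, 0, 0, 0, -1],
)

```text
time: 13.05
tool_pos: [497.4, -152.5, 197.0]
tcp_rot: [71.4, 89.7, -20.8]
ft_force: [0.5, 0.3, -1.1]
finger_gap: 85.3
```

```bash
python3 - <<'E'
from h import *
s=sense();p,d,c=snap('wrist','w5.png');np.savez('w5.npz',p=p,d=d,**c); print(s['tool_pos'],s['ft_force'],s['finger_gap'])
go([607.7,215.3,200],want(FY))
E
python3 m2.py w5.npz 275 190
```

```text
[ 497.44107872 -152.50778335  196.96436445] [ 0.49901972  0.34266435 -1.07330176] 85.32473857757454
t 13.1 row [-0.0047  0.0973 -0.3714] [ 0.16  0.06 -0.18] gap 85.7 F [ 1.   0.6 -1.7]
target (array([ 497.95, -152.57,   24.32]), 67.4, 172)
held (array([ 555.58, 1144.69, 1386.9 ]), 44.3, 233) [28.6  2.3  1.8]
tilt [-0.007 -0.068]
```

Spacer at (498.0,-152.6), top 67.4, so it is seated. Next, varistor A.

Emit:
carry_out(
  commands=[0, 0.0973, -0.3714, 0, 0, 0, -1, 0, 0.0973, -0.3714, 0, 0, 0, -1, 0, 0.0973, -0.3714, 0, 0, 0, -1, 0, 0.0973, -0.3714, 0, 0, 0, -1, 0, 0.0973, -0.3714, 0, 0, 0, -1, 0, 0.0973, -0.3714, 0, 0, 0, -1, 0, 0.0973, -0.3714, 0, 0, 0, -1, 0.05, 0.0973, -0.3714, 0, 0, 0, -1, 0.1, 0.0973, -0.3714, 0, 0, 0, -1, 0.1, 0.0973, -0.3714, 0, 0, 0, -1],
)

```text
time: 14.35
tool_pos: [602.7, 213.0, 87.8]
tcp_rot: [-61.7, 89.4, -153.9]
ft_force: [-0.3, -0.2, 0.1]
finger_gap: 85.3
```

```bash
python3 - <<'E'
from h import *
print(sense()['tool_pos'])
go([607.7,215.3,35],want(FY))
E
```

```text
[602.7076422  213.02994849  87.82608703]
t 14.35 row [ 0.0528  0.0054 -0.0027] [0.13 0.3  0.56] gap 85.3 F [-0.3 -0.2  0.1]
```

Emit:
carry_out(
  commands=[0.03, 0.005, -0.0025, 0.1, 0.2, 0.5, -1, 0.052, 0.005, -0.0025, 0.1, 0.2, 0.5, -1, 0.0528, 0.005, -0.0025, 0.1, 0.2, 0.5, -1, 0.0528, 0.005, -0.0025, 0.1, 0.2, 0.5, -1, 0.0535, 0.005, -0.0025, 0.1, 0.2, 0.5, 0, 0.0535, 0.005, -0.0025, 0.1, 0.2, 0.5, 1, 0.0535, 0.005, -0.0025, 0.1, 0.2, 0.5, 1, 0.0535, 0.005, -0.0025, 0.1, 0.2, 0.5, 1, 0.0535, 0.005, -0.0025, 0.1, 0.2, 0.5, 1],
  grip_force=40,
)

```text
time: 15.48
tool_pos: [607.9, 215.3, 35.7]
tcp_rot: [21.8, 89.9, -70.4]
ft_force: [-2.7, -0.4, 5.9]
finger_gap: 48.2
```

```bash
python3 - <<'E'
from h import *
print(sense()['tool_pos'])
go([497,-152.5,200],want(FY))
E
```

```text
[607.94652479 215.32477979  35.69077919]
t 15.47 row [-0.1639 -0.0963  0.3721] [ 0.04  0.08 -0.03] gap 48.2 F [-2.7 -0.4  5.9]
```

Emit:
carry_out(
  commands=[-0.06, 0, 0, 0, 0, 0, 1, -0.12, 0, 0, 0, 0, 0, 1, -0.164, -0.015, 0.059, 0, 0, 0, 1, -0.164, -0.03, 0.118, 0, 0, 0, 1, -0.164, -0.046, 0.177, 0, 0, 0, 1, -0.164, -0.061, 0.236, 0, 0, 0, 1, -0.164, -0.076, 0.295, 0, 0, 0, 1, -0.164, -0.092, 0.354, 0, 0, 0, 1, -0.164, -0.0963, 0.3721, 0, 0, 0, 1, -0.164, -0.0963, 0.3721, 0, 0, 0, 1, -0.164, -0.0963, 0.3721, 0, 0, 0, 1],
)

```text
time: 16.85
tool_pos: [497.0, -151.8, 200.1]
tcp_rot: [27.1, 89.9, -65.1]
ft_force: [0.2, 0.6, -2.2]
finger_gap: 48.0
```

```bash
python3 - <<'E'
from h import *
s=sense();p,d,c=snap('wrist','w6.png');np.savez('w6.npz',p=p,d=d,**c); print(s['tool_pos'],s['ft_force'],s['finger_gap'])
go([497,-152.5,98.5],want(FY))
E
python3 m2.py w6.npz 275 190
```

```text
[ 497.00612906 -151.83971068  200.07372057] [ 0.16715534  0.6342133  -2.16016631] 47.96559433090687
t 16.9 row [ 0.1016 -0.0002  0.0009] [ 0.09  0.05 -0.03] gap 47.6 F [ 0.3  0.1 -2.4]
target (array([ 497.97, -151.4 ,   23.6 ]), 67.4, 168)
held (array([ 497.7 , -151.65,   24.52]), 192.0, 362) [12.5 12.4  0.7]
tilt [-0.001 -0.006]
```

Emit:
carry_out(
  commands=[0.05, -0.0002, 0.0008, 0, 0, 0, 1, 0.085, -0.0002, 0.0008, 0, 0, 0, 1, 0.1, -0.0002, 0.0008, 0, 0, 0, 1, 0.101, -0.0002, 0.0008, 0, 0, 0, 1, 0.101, -0.0002, 0.0008, 0, 0, 0, 1],
)

```text
time: 17.52
tool_pos: [498.2, -152.6, 100.8]
tcp_rot: [58.1, 89.8, -34.0]
ft_force: [0.7, -1.4, -1.7]
finger_gap: 47.9
```

```bash
python3 - <<'E'
from h import *
s=sense();print(s['tool_pos'].round(2),s['ft_force'].round(2))
go([496.8,-152.6,95],want(FY))
E
```

```text
[ 498.22 -152.57  100.75] [ 0.7  -1.41 -1.66]
t 17.52 row [ 0.0057 -0.0014  0.0001] [ 0.12  0.1  -0.16] gap 47.9 F [ 0.7 -1.4 -1.7]
```

Emit:
carry_out(
  commands=[0.002, -0.001, 0, 0, 0, 0, 1, 0.004, -0.001, 0, 0, 0, 0, 1, 0.0056, -0.001, 0, 0, 0, 0, 1, 0.0056, -0.001, 0, 0, 0, 0, 1],
)

```text
time: 18.02
tool_pos: [497.5, -152.7, 95.7]
tcp_rot: [59.2, 89.8, -33.0]
ft_force: [-1.5, 1.2, 3.3]
finger_gap: 48.1
```

Emit:
carry_out(
  commands=[0, 0, 0, 0, 0, 0, -0.3, 0, 0, 0, 0, 0, 0, -0.6, 0, 0, 0, 0, 0, 0, -1, 0, 0, 0, 0, 0, 0, -1, -0.06, 0, 0, 0, 0, 0, -1, -0.1, 0, 0, 0, 0, 0, -1, -0.125, 0, 0, 0, 0, 0, -1, -0.125, 0, 0, 0, 0, 0, -1],
)

```text
time: 19.02
tool_pos: [498.5, -153.0, 223.4]
tcp_rot: [65.3, 89.5, -26.8]
ft_force: [0.9, -0.4, -0.1]
finger_gap: 85.5
```

```bash
python3 - <<'E'
from h import *
s=sense();p,d,c=snap('wrist','w7.png');np.savez('w7.npz',p=p,d=d,**c); print(s['tool_pos'],s['ft_force'],s['finger_gap'])
p,d,c=snap('scene','s2.png');np.savez('s2.npz',p=p,d=d,**c)
a=cv2.imread('pics/s2.png')[120:280,60:260]; cv2.imwrite('pics/s2c.png',cv2.resize(a,None,fx=3.5,fy=3.5,interpolation=cv2.INTER_CUBIC))
E
python3 m2.py w7.npz 275 205
```

```text
[ 498.49781968 -153.01673195  223.35561378] [ 0.91182823 -0.41234361 -0.09617222] 85.50863811033513
target (array([ 497.97, -152.6 ,   24.26]), 87.6, 165)
held (array([ 492.4 , -154.26,   97.24]), 65.3, 274) [29.   4.6  1. ]
tilt [ 0.    -0.037]
```

View pics/s2c.png

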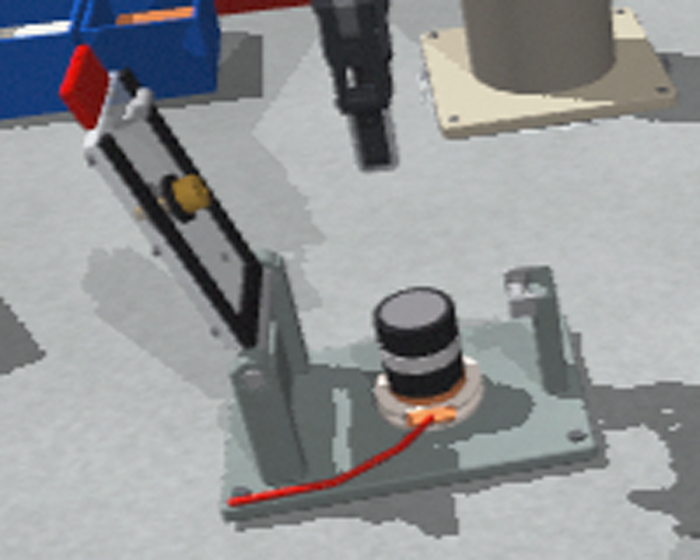

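The column is complete, flush and centred: the top face is at z≈88 in the wrist depth, and the cropped scene view shows aligned edges with the gripper clear above. The cover still leans back, with the red tab at about (85,85) in the crop. Next I plan the cover swing.

```bash
cat > cov.py <<'E'
from h import *
a0=np.radians(FY); X=np.array([np.cos(a0),np.sin(a0),0]); Y=np.array([-np.sin(a0),np.cos(a0),0]); Z=np.array([0,0,1.])
EL=np.array([497.3,-152.6,0]); H=EL-90*Y+98*Z
def pose(th,off=0,rr=150,k=.37,nose=22):
    t=np.radians(th); ph=k*t
    e=np.cos(t)*Y+np.sin(t)*Z; n=-np.sin(t)*Y+np.cos(t)*Z
    a=np.sin(ph)*Y-np.cos(ph)*Z; f=np.cos(ph)*Y+np.sin(ph)*Z
    tcp=H+rr*e+(10+off)*n-11*f-nose*a
    return tcp,np.stack([a,X,np.cross(a,X)],1)
def rows(wps,c=1):
    s=sense(); Rc=R.from_euler('xyz',s['tcp_rot'],degrees=True).as_matrix(); out=[]
    for p,Rw in wps:
        sh=Rc.T@(p-s['tool_pos'])/1000; rv=np.degrees(R.from_matrix(Rc.T@Rw).as_rotvec())
        out+=[*sh.round(3).tolist(),*rv.round(1).tolist(),c]
    print([int(x) if x==int(x) else x for x in out])
def angle(d,c,lo,hi):
    P=cloud(d,c); Q=(P-H)[d>0]; q=np.c_[Q@X,Q@Y,Q@Z]; rad=np.hypot(q[:,1],q[:,2]); m=(abs(q[:,0])<48)&(rad>lo)&(rad<hi)
    th=np.degrees(np.arctan2(q[m,2],q[m,1])); m2=(th>-5)&(th<125); return th[m2]
E
python3 - <<'E'
from cov import *
for f in('top1.npz','s2.npz'):
    z=np.load(f);th=angle(z['d'],dict(mtx=z['mtx'],extrinsics=z['extrinsics']),150,182)
    print(f,np.percentile(th,[2,10,50,90,98]).round(1),len(th))
print('cur',sense()['tool_pos'])
p,Rw=pose(107,25);print(p)
go([490,-400,370],Rw); 
E
```

```text
top1.npz [ -2.6  -1.8 107.2 108.2 109.2] 1179
s2.npz [ -4.2  -1.6 106.8 108.  109. ] 606
cur [ 496.83286608 -152.35019854  219.90637444]
[ 489.68203624 -342.27073761  241.15625784]
t 19.12 row [-0.1496  0.003   0.248 ] [ 0.17 39.69 -0.12] gap 85.5 F [-0.7 -0.8  0.3]
```

Emit:
carry_out(
  commands=[-0.06, 0, 0, 0, 0, 0, 1, -0.11, 0, 0, 0, 0, 0, 1, -0.15, 0, 0.05, 0, 8, 0, 1, -0.15, 0.001, 0.1, 0, 16, 0, 1, -0.15, 0.002, 0.15, 0, 24, 0, 1, -0.15, 0.003, 0.2, 0, 32, 0, 1, -0.15, 0.003, 0.248, 0, 39.6, 0, 1, -0.15, 0.003, 0.248, 0, 39.6, 0, 1, -0.15, 0.003, 0.248, 0, 39.6, 0, 1],
  grip_force=60,
)

```text
time: 20.25
tool_pos: [489.9, -400.3, 367.0]
tcp_rot: [-180.0, 50.3, 87.8]
ft_force: [-0.3, 1.0, 1.0]
finger_gap: -0.2
```

```bash
python3 - <<'E'
from cov import *
s=sense();print(s['tool_pos'],s['tcp_rot'],s['joint_pos'].round(0),s['finger_gap'])
print(pose(107,60)[0],pose(107,12)[0])
rows([pose(107,60),pose(107,60),pose(107,60),pose(107,60),pose(107,40),pose(107,20),pose(107,10),pose(107,10)])
E
```

```text
[ 489.87298219 -400.28049158  367.02604321] [-179.98170586   50.26457324   87.77754221] [-56.  38.  44.  29. 129. -41.] -0.21722679259933203
[ 488.3387984  -375.71443994  230.92324818] [ 490.18095315 -329.84879103  244.95709   ]
[0.12, -0.002, 0.068, 0, -0.1, 0, 1, 0.12, -0.002, 0.068, 0, -0.1, 0, 1, 0.12, -0.002, 0.068, 0, -0.1, 0, 1, 0.12, -0.002, 0.068, 0, -0.1, 0, 1, 0.128, -0.002, 0.05, 0, -0.1, 0, 1, 0.136, -0.002, 0.031, 0, -0.1, 0, 1, 0.14, -0.002, 0.022, 0, -0.1, 0, 1, 0.14, -0.002, 0.022, 0, -0.1, 0, 1]
```

Emit:
carry_out(
  commands=[0.06, -0.001, 0.034, 0, 0, 0, 1, 0.12, -0.002, 0.068, 0, 0, 0, 1, 0.12, -0.002, 0.068, 0, 0, 0, 1, 0.12, -0.002, 0.068, 0, 0, 0, 1, 0.128, -0.002, 0.05, 0, 0, 0, 1, 0.136, -0.002, 0.031, 0, 0, 0, 1, 0.14, -0.002, 0.022, 0, 0, 0, 1, 0.14, -0.002, 0.022, 0, 0, 0, 1],
)

```text
time: 21.25
tool_pos: [491.5, -328.2, 248.2]
tcp_rot: [179.7, 50.5, 87.6]
ft_force: [-0.0, -0.3, -0.9]
finger_gap: -0.7
```

```bash
python3 - <<'E'
from cov import *
s=sense();print(s['tool_pos'],s['tcp_rot'],s['ft_force'])
rows([pose(t) for t in (107,104,101,98,95,92,89,86,83,80,77,74)])
E
```

```text
[ 491.45842563 -328.15133399  248.17648189] [179.7337472   50.47563851  87.60134515] [-0.0267938  -0.28579797 -0.85733807]
[0.006, -0.001, -0.008, 0.2, 0.1, -0.1, 1, 0.008, -0.001, -0.016, 0.2, -1, -0.1, 1, 0.011, -0.001, -0.023, 0.2, -2.2, -0.1, 1, 0.015, -0.001, -0.031, 0.2, -3.3, -0.1, 1, 0.018, -0.001, -0.038, 0.2, -4.4, -0.1, 1, 0.022, -0.001, -0.045, 0.2, -5.5, -0.1, 1, 0.027, -0.001, -0.052, 0.2, -6.6, -0.1, 1, 0.031, -0.001, -0.059, 0.2, -7.7, -0.1, 1, 0.036, -0.001, -0.065, 0.2, -8.8, -0.1, 1, 0.042, -0.001, -0.071, 0.2, -9.9, -0.1, 1, 0.047, -0.001, -0.077, 0.2, -11, -0.1, 1, 0.053, -0.001, -0.082, 0.2, -12.1, -0.1, 1]
```

Emit:
carry_out(
  commands=[0.006, -0.001, -0.008, 0, 0, 0, 1, 0.008, -0.001, -0.016, 0, -1, 0, 1, 0.011, -0.001, -0.023, 0, -2.2, 0, 1, 0.015, -0.001, -0.031, 0, -3.3, 0, 1, 0.018, -0.001, -0.038, 0, -4.4, 0, 1, 0.022, -0.001, -0.045, 0, -5.5, 0, 1],
)

```text
time: 22.0
tool_pos: [492.3, -278.8, 260.1]
tcp_rot: [179.7, 56.1, 87.6]
ft_force: [-1.7, -2.0, 1.0]
finger_gap: 0.1
```

```bash
python3 - <<'E'
from cov import *
s=sense();print(s['tool_pos'],pose(92)[0],s['ft_force'])
rows([pose(t) for t in range(89,53,-3)])
E
```

```text
[ 492.26593723 -278.83210102  260.05805447] [ 492.21695036 -279.15688649  259.63237566] [-1.70833763 -1.96727902  0.98656446]
[0.004, 0, -0.007, 0.2, -1, -0.1, 1, 0.008, 0, -0.014, 0.2, -2.1, -0.1, 1, 0.012, 0, -0.021, 0.2, -3.2, -0.1, 1, 0.017, 0, -0.027, 0.2, -4.3, -0.1, 1, 0.022, 0, -0.034, 0.2, -5.5, -0.1, 1, 0.027, 0, -0.04, 0.2, -6.6, -0.1, 1, 0.033, 0, -0.045, 0.2, -7.7, -0.1, 1, 0.039, 0, -0.051, 0.2, -8.8, -0.1, 1, 0.045, 0, -0.056, 0.2, -9.9, -0.1, 1, 0.052, 0, -0.061, 0.2, -11, -0.1, 1, 0.058, 0, -0.065, 0.2, -12.1, -0.1, 1, 0.065, 0, -0.069, 0.2, -13.2, -0.1, 1]
```

Contact of about 2 N, as expected. I carry on with the swing.

Emit:
carry_out(
  commands=[0.004, 0, -0.007, 0, -1, 0, 1, 0.008, 0, -0.014, 0, -2.1, 0, 1, 0.012, 0, -0.021, 0, -3.2, 0, 1, 0.017, 0, -0.027, 0, -4.3, 0, 1, 0.022, 0, -0.034, 0, -5.5, 0, 1, 0.027, 0, -0.04, 0, -6.6, 0, 1, 0.033, 0, -0.045, 0, -7.7, 0, 1, 0.039, 0, -0.051, 0, -8.8, 0, 1, 0.045, 0, -0.056, 0, -9.9, 0, 1, 0.052, 0, -0.061, 0, -11, 0, 1, 0.058, 0, -0.065, 0, -12.1, 0, 1, 0.065, 0, -0.069, 0, -13.2, 0, 1],
)

```text
time: 23.5
tool_pos: [495.9, -184.9, 244.6]
tcp_rot: [179.5, 69.3, 87.3]
ft_force: [-0.0, 0.2, 1.6]
finger_gap: 0.0
```

```bash
python3 - <<'E'
from cov import *
s=sense();print(s['tool_pos'],pose(56)[0],s['ft_force'])
rows([pose(t) for t in range(53,17,-3)])
E
```

```text
[ 495.93370733 -184.87317023  244.57675004] [ 495.99637505 -185.05742751  244.63280296] [-0.03607797  0.17417452  1.57560066]
[0.006, 0, -0.005, 0.2, -1.1, -0.1, 1, 0.012, 0, -0.01, 0.2, -2.2, -0.1, 1, 0.019, 0, -0.015, 0.2, -3.3, -0.1, 1, 0.025, 0, -0.019, 0.2, -4.4, -0.1, 1, 0.032, 0, -0.023, 0.2, -5.5, -0.1, 1, 0.039, 0, -0.026, 0.2, -6.6, -0.1, 1, 0.047, 0, -0.029, 0.2, -7.7, -0.1, 1, 0.054, 0, -0.032, 0.2, -8.8, -0.1, 1, 0.062, 0, -0.034, 0.2, -9.9, -0.1, 1, 0.069, 0, -0.036, 0.2, -11.1, -0.1, 1, 0.077, 0, -0.038, 0.2, -12.2, -0.1, 1, 0.085, 0, -0.039, 0.2, -13.3, -0.1, 1]
```

Emit:
carry_out(
  commands=[0.006, 0, -0.005, 0, -1.1, 0, 1, 0.012, 0, -0.01, 0, -2.2, 0, 1, 0.019, 0, -0.015, 0, -3.3, 0, 1, 0.025, 0, -0.019, 0, -4.4, 0, 1, 0.032, 0, -0.023, 0, -5.5, 0, 1, 0.039, 0, -0.026, 0, -6.6, 0, 1, 0.047, 0, -0.029, 0, -7.7, 0, 1, 0.054, 0, -0.032, 0, -8.8, 0, 1, 0.062, 0, -0.034, 0, -9.9, 0, 1, 0.069, 0, -0.036, 0, -11.1, 0, 1, 0.077, 0, -0.038, 0, -12.2, 0, 1, 0.085, 0, -0.039, 0, -13.3, 0, 1],
)

```text
time: 25.0
tool_pos: [498.7, -118.1, 178.4]
tcp_rot: [178.6, 82.7, 86.4]
ft_force: [0.3, 0.9, 0.4]
finger_gap: 0.0
```

```bash
python3 - <<'E'
from cov import *
s=sense();print(s['tool_pos'],pose(20)[0],s['ft_force'])
p,d,c=snap('scene','s3.png');th=angle(d,c,157,182);th=th[th>12];print(len(th),np.percentile(th,[5,50,95]) if len(th) else '')
a=cv2.imread('pics/s3.png')[120:280,60:260]; cv2.imwrite('pics/s3c.png',cv2.resize(a,None,fx=3.5,fy=3.5,interpolation=cv2.INTER_CUBIC))
rows([pose(t) for t in (18,16,14,12,10,8,6.5,5)])
E
```

```text
[ 498.67236549 -118.10777991  178.3576802 ] [ 498.65612574 -118.83541707  179.09996172] [0.26299463 0.89305803 0.35510621]
348 [22.39040972 24.00917278 54.48452845]
[0.003, 0.001, 0, 0.2, -0.7, -0.1, 1, 0.008, 0.001, -0.002, 0.2, -1.4, -0.1, 1, 0.013, 0.001, -0.003, 0.2, -2.1, -0.1, 1, 0.018, 0.001, -0.004, 0.2, -2.9, -0.1, 1, 0.023, 0.001, -0.005, 0.2, -3.6, -0.1, 1, 0.028, 0, -0.006, 0.2, -4.4, -0.1, 1, 0.032, 0, -0.007, 0.2, -4.9, -0.1, 1, 0.036, 0, -0.007, 0.2, -5.5, -0.1, 1]
```

View pics/s3c.png

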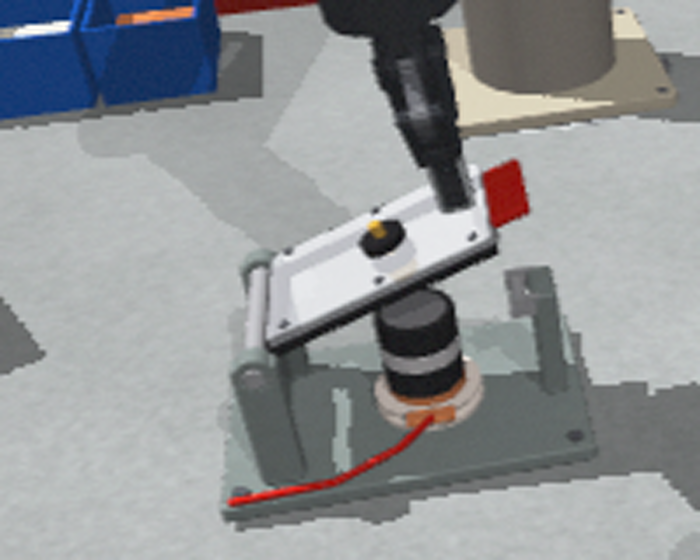

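The cover follows at about 20° with the fingertips on its outer face at (455,195), and the column is undisturbed. I lower it to the catch.

Emit:
carry_out(
  commands=[0.003, 0.001, 0, 0, -0.7, 0, 1, 0.008, 0.001, -0.002, 0, -1.4, 0, 1, 0.013, 0.001, -0.003, 0, -2.1, 0, 1, 0.018, 0.001, -0.004, 0, -2.9, 0, 1, 0.023, 0.001, -0.005, 0, -3.6, 0, 1, 0.028, 0, -0.006, 0, -4.4, 0, 1, 0.032, 0, -0.007, 0, -4.9, 0, 1, 0.034, 0, -0.007, 0, -5.5, 0, 1],
)

```text
time: 26.05
tool_pos: [498.5, -105.9, 144.1]
tcp_rot: [177.5, 88.2, 85.4]
ft_force: [0.0, 0.6, 0.2]
finger_gap: 0.0
```

```bash
python3 - <<'E'
from cov import *
s=sense();print(s['tool_pos'],pose(5)[0],s['ft_force'])
rows([pose(t) for t in (5,4,3,2,1,0,-.5)])
E
```

```text
[ 498.50588797 -105.90362545  144.08200041] [ 499.18030111 -105.78458988  142.66872851] [0.02072045 0.63275542 0.17616916]
[0.001, 0.001, 0, 0.2, 0.1, -0.1, 1, 0.004, 0.001, -0.001, 0.2, -0.3, -0.1, 1, 0.006, 0.001, -0.001, 0.2, -0.7, -0.1, 1, 0.009, 0.001, -0.001, 0.2, -1, -0.1, 1, 0.012, 0.001, -0.002, 0.2, -1.4, -0.1, 1, 0.014, 0.001, -0.002, 0.2, -1.8, -0.1, 1, 0.015, 0.001, -0.002, 0.2, -2, -0.1, 1]
```

Emit:
carry_out(
  commands=[0.003, 0, 0, 0, 0, 0, 1, 0.006, 0, -0.001, 0, -0.7, 0, 1, 0.009, 0, -0.001, 0, -1, 0, 1, 0.012, 0, -0.001, 0, -1.4, 0, 1, 0.014, 0, -0.001, 0, -1.8, 0, 1, 0.016, 0, -0.001, 0, -1.8, 0, 1, 0.016, 0, -0.001, 0, -1.8, 0, 1],
)

```text
time: 26.92
tool_pos: [499.0, -104.3, 129.7]
tcp_rot: [86.3, 89.9, -5.9]
ft_force: [-6.8, 5.0, 16.0]
finger_gap: 0.0
```

Emit:
carry_out(
  commands=[0.002, 0, 0, 0, 0, 0, 1, 0.005, 0, 0, 0, 0, 0, 1, 0.008, 0, 0, 0, 0, 0, 1, 0.008, 0, 0, 0, 0, 0, 1],
)

```text
time: 27.42
tool_pos: [499.7, -104.4, 128.8]
tcp_rot: [79.9, 89.8, -12.2]
ft_force: [-34.0, 11.1, 64.5]
finger_gap: -0.0
```

Hard stop at 64 N with hardly any travel, so the cover is fully down. I back off and check.

Emit:
carry_out(
  commands=[-0.004, 0, 0, 0, 0, 0, 1, -0.02, 0, 0, 0, 0, 0, 1, -0.06, 0, 0, 0, 0, 0, 1, -0.12, 0, 0, 0, 0, 0, 1, -0.16, 0, 0, 0, 0, 0, 1, -0.16, 0, -0.05, 0, 0, 0, 1, -0.16, 0, -0.1, 0, 0, 0, 1, -0.16, 0, -0.15, 0, 0, 0, 1, -0.16, 0, -0.15, 0, 0, 0, 1],
)

```text
time: 28.55
tool_pos: [504.5, 48.5, 288.7]
tcp_rot: [91.2, 89.8, -0.6]
ft_force: [0.5, -0.3, 0.0]
finger_gap: -0.4
```

```bash
python3 - <<'E'
from cov import *
s=sense();print(s['tool_pos'],s['ft_force'])
p,d,c=snap('scene','s4.png')
a=cv2.imread('pics/s4.png')[120:280,60:260]; cv2.imwrite('pics/s4c.png',cv2.resize(a,None,fx=3.5,fy=3.5,interpolation=cv2.INTER_CUBIC))
for n,(d,c) in dict(scene=(d,c),top=snap('top','t4.png')[1:]).items():
    P=cloud(d,c); Q=(P-H)[d>0]; q=np.c_[Q@X,Q@Y,Q@Z]
    m=(abs(q[:,0])<28)&(q[:,1]>157)&(q[:,1]<178)&(q[:,2]>-10)&(q[:,2]<40)
    m1=(abs(q[:,0])<40)&(q[:,1]>20)&(q[:,1]<150)&(q[:,2]>-3)&(q[:,2]<35)
    print(n,m.sum(),'tab z',np.median(q[m,2]) if m.any() else '', 'slope',np.polyfit(q[m1,1],q[m1,2],1) if m1.sum()>20 else '')
    mb=(abs(q[:,0])<60)&(q[:,1]>100)&(q[:,2]<-75)&(q[:,2]>-90);print('base z',np.median(q[mb,2])+98 if mb.any() else '')
E
```

```text
[504.51319363  48.47460901 288.67139075] [ 0.46622876 -0.27052078  0.00432242]
scene 174 tab z 10.48263306991106 slope [1.32864690e-03 1.12850565e+01]
base z 14.6364508116028
top 0 tab z  slope [0.15321884 5.40299057]
base z 18.81442752361494
```

View pics/s4c.png

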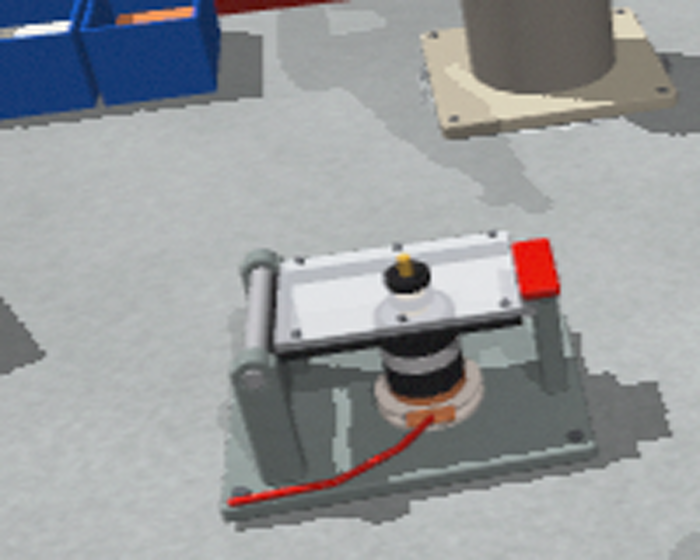

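The cover is shut: the fitted slope is about 0.001 rad and the tab is 10.5 mm above the hinge plane. The red tab at (535,265) sits over the post, and the column under the contact is aligned. I hand in.

```bash
python3 -c "
from h import *
print(order.hand_in())"
```

```text
the job is handed in; nothing more can be done
None
```

I built the column as varistor, spacer, varistor on the copper electrode. I then swung the cover down, pressed it home, backed the arm clear and handed in at about 29 s of the 72 s allowed. No verdict was reported.

**Column:** The wrist camera put each disc at about x 497.5–498.0, y −152.6 to −152.8. The electrode came out at about x 496.5 by the wrist camera and about 497.7 by the top camera, with y about −152.5. That leaves roughly 0–1.5 mm of offset against the 6 mm allowed. The disc tops measured 55.6, 67.4 and 87.6 mm, where 56, 68 and 88 were expected, so all three are seated flat.

**Cover:** At the stop the press reached 64.5 N of vertical force (74 N in all, against the 120 N wrist limit) with about 1 mm of travel. After release it stayed down, with a fitted slope of about 0.001 rad and the tab 10.5 mm above the hinge plane, where 10 was expected. The last scene picture shows the column still aligned under the contact.

**Checks that disagreed or were not made:**
- The two cameras differed by about 1 mm on the electrode's x.
- The last top-camera check gave no usable cover angle; I did not look into why.
- I did not measure the contact force on the upper varistor.
- I did not re-measure the insulator, screwdriver or bolt bin at the end; I planned no move near them.

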